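Draw a garment-rail strap into line with a tapered drift

TASK

The sliding strap of the garment rail's counter foot is out of line with the hole in the foot beneath it. Take the tapered drift with the orange handle from the wooden stand and push it upright down through both holes until its collar sits on the strap, so that the taper draws the strap into line; leave it standing there and let go. Leave the blue-handled straight pin in the stand.

Things in the scene. Friction and masses are not known exactly. Their poses are not given: they have to be found in the camera images.
- drift: Tapered steel drift, upright in one of two holes of a wooden stand 90 mm tall (which one varies); lift 80 mm to clear. Origin: centre of its tip, z up to the handle. Tip 7 mm across, widening evenly to 37 mm at 46 mm up, straight to the dark collar (60 mm across, 74 to 80 mm up); round orange handle 30 mm across, 80 to 126 mm up. 0.15 kg.
- dowel: The other pin in the stand, to be left there: blue handle, same collar and handle sizes, but a straight blunt brass shank 37 mm across all the way down. Origin at the centre of its lower end, z up. It stands 96 mm from the drift, in the other hole.
- foot_hole (a point): Centre of the 44 mm hole in the fixed green steel foot, at the upper face of its 12 mm top plate, 74 mm above the counter; z up, x along the strap, the way it slides. Below the plate the foot is hollow down to the counter.
- strap_hole (a point): Centre of the 44 mm hole in the bright steel strap on the foot, at its top face, 86.5 mm above the counter; axes as foot_hole. Strap 12 mm thick, 68 wide; slides only along x, with 2 N friction; starts 11 to 14 mm off the foot's hole. A pipe socket 52 mm tall, 48 across stands on it 88 mm towards +x. Drift home: collar on strap, 3.5 mm play round the shank; the push takes 2 to 10 N if well centred.
There are look-alikes about, which are no part of the job. Leave any red or turquoise look-alike of the drift alone.

How it is judged:
By the outcome, as a careful person would: the job done as asked, in the order asked, and still so for the second after the job is handed in, with the robot touching nothing.
It also fails if it takes over 42 s, if anything falls off the work surface, if the arm or the gripper's body presses on something with over 40 N, if the wrist force passes 120 N, or if a joint passes its speed limit or range.

ROBOT

A 7-joint arm with a two-finger parallel gripper is mounted at the origin on the work surface; the furniture and walls round the work are solid. World frame = base frame: x ahead of the robot, y to its left, z up, the work surface at z = 0. Lengths are in m, angles in rad, forces in N, time in s.
With the tool pointing down it reaches from about 0.4 to 0.85 m from the base axis. Payload 10.4 kg.
Tool frame: the origin (TCP) lies between the finger pads; the fingertips stand ahead of it and the grasp point (between the pads) lies 3 mm ahead of it (r.tips_ahead is the z of the fingertips in the tool frame, in m); z points along the fingers, y is the line along which they close (so a half turn about z gives the same grasp; the last joint's range is limited). The gripper opens to 87 mm and grips with 3 to 60 N. Pads are 19 mm wide; open, the fingers measure 117 mm over their backs; the gripper's body (75 mm by 190 mm) begins 51 mm behind the grasp point.
Start: joints at [-1.283, 0.332, -0.065, 1.46, 0.022, 1.35, -0.088], TCP at [0.191, 0.595, 0.245] pointing down, gripper open.
Joint ranges: [-2.6, 2.6], [-0.5, 2.12], [-1.47, 1.34], [0.16, 2.42], [-1.27, 4.41], [0.06, 2.06], [-2.6, 2.6]. Speed limits (rad/s): [2.22, 2.22, 2.79, 2.79, 3.14, 3.14, 3.14].

INTERFACE

Orientations are given as a unit quaternion [x, y, z, w].
In Python, from bench import telemetry, camera, get_calibration, r gives the robot as it stands.
- The arm moves only by the tool drive_tool, never from a script. Its argument "series" is one flat list of numbers, 7 for each row, row after row: the turn, a rotation vector about the tool's x, y, z in units of 5 degrees (1.0 is 5 degrees), then the shift along the tool's x, y, z in units of 40 mm (1.0 is 40 mm), then the opening, from -1 (shut) to 1 (fully open). A call has 1 to 10 rows; each row is the pose to reach, as a shift and turn from the pose commanded when the call began, along the tool's axes at that moment; what a row does not reach only later rows make up. A row lasts 1/12 s, in which the tool goes at most 41.7 mm and 7.16 degrees, less where a joint would pass 70% of its speed; a pose out of reach is approached as far as the arm can. A call with a gripper value outside its range is refused whole. The fingers move at their own pace and stop on an object; "grip_force" is the grip in N (left out, the last holds). Time passes only in rows, so rows that repeat a pose let the fingers close. It gives the time, the measured TCP pose, the force, the opening and the grip force at its end, in the units of the state.
- telemetry.read_state(): the state, without advancing time (a new reading comes with each control period).
- camera(name): name is "scene" or "side" or "wrist"; returns the picture (400x640x3 uint8, red, green, blue); there is no depth.
- get_calibration(name): a dict with "fovy" (degrees; the focal length in pixels is half the picture's height over the tangent of half this angle, whatever the lens; pixels are square), "cx", "cy" (the principal point, pixels), "xyz" and "rotation" of the camera in the world. Camera axes: x right, y up, looking along -z (the intrinsics and any distortion apply to the point x, -y, -z); pixel columns grow to the right and rows downward; lengths in m; the calibration is good to about 2 mm. A picture is of the moment at which its call begins: read the wrist's pose just before it. get_calibration takes no time and is no camera call; for the wrist camera it gives the pose at the moment of the call.
- r.close_job(): hands the job in; it is judged then, once.
The state is a dict: "time": time; "joint_positions": joint angles; "joint_vel": joint speeds; "joint_torque": joint torques, N m; "ee_pos": TCP position; "eef_rot": TCP orientation; "ft_force": force on the tool from outside, world axes, zero at the start; "torque": the same for the moment, N m; "width": finger opening in m; "grip_force": force on a finger pad.
Only numpy, scipy, OpenCV 4.12 (cv2) and the standard library are available. Lean on these libraries where they do the work, as an engineer would, in place of code of your own. Each camera call takes 0.05 s, during which the arm holds its last target. There are 200 camera calls.

## Working session

There is one attempt and no reset: what is moved stays moved. The work goes in short steps, Python scripts to look and compute and a tool call to move; the robot and the scene stay as the last step left them, time stands still between calls to the robot, and variables do not carry over. Pictures are saved under pics/ and viewed, at most 10 in all, crops included, and the job is handed in when it is done.

Besides the shell and the picture viewer there is one more tool, called after "Emit:" by a JSON object that holds its "fn" and its "kwargs", one argument or row to a line. drive_tool: Moves the arm, as the interface text tells. Its arguments: {"type":"object","properties":{"series":{"type":"array"},"grip_force":{"type":"number"}},"required":["series"]}

```bash
mkdir -p pics; ls; python3 - <<'E'
from bench import telemetry,camera,get_calibration,r
import cv2,numpy as np
s=telemetry.read_state(); print(s['time'],s['ee_pos'],s['eef_rot'],s['width'],r.tips_ahead)
for n in ['scene','side','wrist']:
    c=get_calibration(n); print(n,c)
a=camera('scene');b=camera('side')
for n,i in (('scene',a),('side',b)):
    cv2.imwrite(f'pics/{n}0.png',i[...,::-1])
E
```

```text
pics
0.0 [0.19103776 0.59471586 0.24376078] [ 1.54769628e-01  9.87950330e-01 -7.07062466e-04 -8.48524125e-05] 0.0871332294521338 0.022
scene {'fovy': 45.36186562468019, 'cx': 317.06589997400636, 'cy': 201.74458785129974, 'xyz': array([0.38382149, 0.79804881, 0.85414244]), 'rotation': array([-0.02990895,  0.33926372,  0.93782613, -0.06699048])}
side {'fovy': 48.707000118883755, 'cx': 318.35418950389146, 'cy': 196.47645661863805, 'xyz': array([ 0.26950398, -0.5724714 ,  0.57183294]), 'rotation': array([ 0.4672429 , -0.06332785, -0.11150609,  0.87478   ])}
wrist {'fovy': 70.86197243073721, 'cx': 318.0599593681193, 'cy': 200.03710560628664, 'xyz': array([0.11920135, 0.6186714 , 0.38417347]), 'rotation': array([-0.11359946, -0.08234525,  0.5833092 ,  0.8000405 ])}
```

View pics/scene0.png

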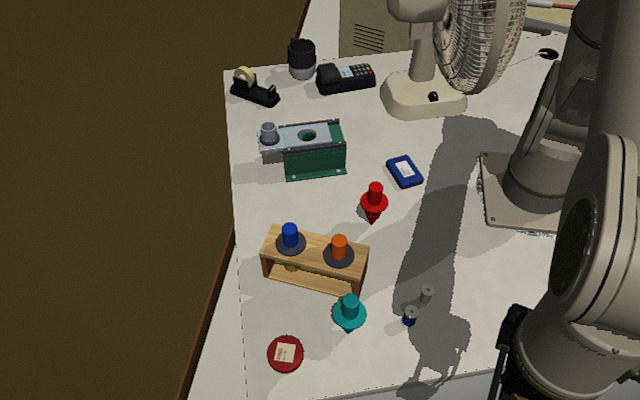

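View pics/side0.png

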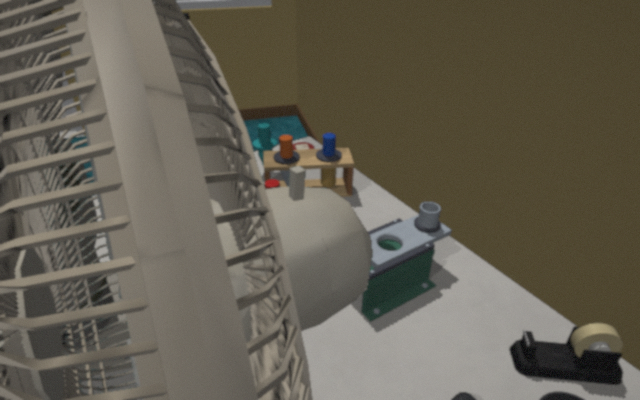

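Scene view: orange handle top ≈(339,238), blue ≈(289,227), strap hole ≈(307,135), socket top ≈(268,127). Side view: orange top ≈(287,138), strap hole ≈(389,242), socket top ≈(430,206).

```bash
cat > h.py <<'E'
import numpy as np,cv2
from scipy.spatial.transform import Rotation as R
from bench import telemetry,camera,get_calibration,r
def ray(c,u,v):
    f=200/np.tan(np.radians(c['fovy']/2))
    return R.from_quat(c['rotation']).apply([(u-c['cx'])/f,-(v-c['cy'])/f,-1.])
def atz(c,u,v,z):
    d=ray(c,u,v); return c['xyz']+d*(z-c['xyz'][2])/d[2]
def proj(c,p):
    f=200/np.tan(np.radians(c['fovy']/2))
    q=R.from_quat(c['rotation']).inv().apply(np.asarray(p)-c['xyz'])
    return np.c_[c['cx']-f*q[...,0]/q[...,2], c['cy']+f*q[...,1]/q[...,2]]
def tool(p):  # world point -> tool-frame shift from measured TCP, units of 40 mm
    s=telemetry.read_state()
    return R.from_quat(s['eef_rot']).inv().apply(np.asarray(p)-s['ee_pos'])/.04
E
python3 - <<'E'
from h import *
S=get_calibration('scene');D=get_calibration('side')
for n,s,d,z in (('drift',(339,238),(287,138),.142),('blue',(289,227),(329,137),.142),('hole',(307,135),(389,242),.0865),('sock',(268,127),(430,207),.1385)):
    print(n,atz(S,*s,z),atz(D,*d,z))
s=telemetry.read_state();print(R.from_quat(s['eef_rot']).as_matrix().round(3))
c=get_calibration('wrist');print((R.from_quat(s['eef_rot']).inv().apply(c['xyz']-s['ee_pos'])).round(4))
E
```

```text
drift [0.42586262 0.29128977 0.142     ] [0.42798802 0.28829365 0.142     ]
blue [0.52071455 0.27928577 0.142     ] [0.51832942 0.27091016 0.142     ]
hole [ 0.53888769 -0.03396727  0.0865    ] [ 0.53919603 -0.03614558  0.0865    ]
sock [0.61928988 0.00804935 0.1385    ] [ 0.61415894 -0.02369099  0.1385    ]
[[-0.952  0.306 -0.   ]
 [ 0.306  0.952 -0.001]
 [-0.    -0.001 -1.   ]]
[ 0.0757  0.0007 -0.1405]
```

Emit:
{"fn": "drive_tool", "kwargs": {
  "series": [0,0,0,-7.93,-5.46,0.6,1,0,0,0,-7.93,-5.46,0.6,1,0,0,0,-7.93,-5.46,0.6,1,0,0,0,-7.93,-5.46,0.6,1,0,0,0,-7.93,-5.46,0.6,1,0,0,0,-7.93,-5.46,0.6,1,0,0,0,-7.93,-5.46,0.6,1,0,0,0,-7.93,-5.46,0.6,1,0,0,0,-7.93,-5.46,0.6,1,0,0,0,-7.93,-5.46,0.6,1],
  "grip_force": 30
}}

```text
time: 0.93
ee_pos: [0.4301, 0.2836, 0.2202]
eef_rot: [0.159, 0.987, -0.001, 0.001]
ft_force: [-0.2, -0.7, -0.5]
width: 0.0873
grip_force: 0.0
```

Emit:
{"fn": "drive_tool", "kwargs": {
  "series": [0,0,0,0,0,0,1,0,0,0,0,0,0,1,0,0,0,0,0,0,1]
}}

```text
time: 1.18
ee_pos: [0.4255, 0.2913, 0.2204]
eef_rot: [0.154, 0.988, 0.0, -0.0]
ft_force: [0.0, -0.1, -0.7]
width: 0.087
grip_force: 0.0
```

```bash
python3 - <<'E'
from h import *
c=get_calibration('wrist');i=camera('wrist')
print(proj(c,[[.426,.291,.142],[.521,.279,.142]]))
hsv=cv2.cvtColor(i,cv2.COLOR_RGB2HSV)
m=((hsv[...,0]>7)&(hsv[...,0]<16)&(hsv[...,1]>200)&(hsv[...,2]>120)).astype(np.uint8)
n,l,st,ce=cv2.connectedComponentsWithStats(m);k=1+np.argmax(st[1:,4]);print(st[k],ce[k])
cv2.imwrite('pics/w1.png',i[...,::-1])
E
```

```text
[[316.98434138 215.28670243]
 [336.18547209 312.475204  ]]Traceback (most recent call last):
  File "<stdin>", line 6, in <module>
    return _wrapfunc(a, 'argmax', axis=axis, out=out, **kwds)
    return bound(*args, **kwds)
ValueError: attempt to get argmax of an empty sequence
```

```bash
python3 - <<'E'
from h import *
i=camera('wrist')
cv2.imwrite('pics/w1.png',i[...,::-1])
E
```

```text
(no output)
```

View pics/w1.png

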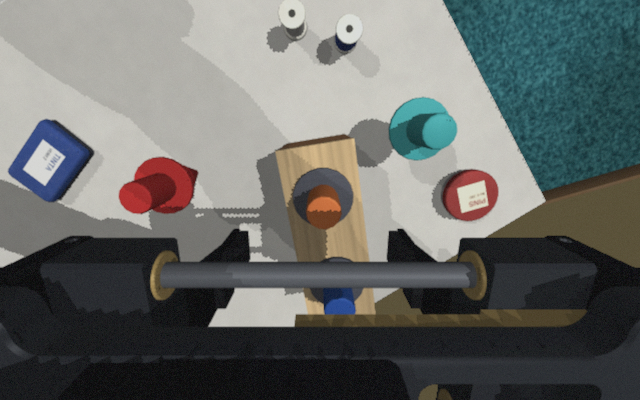

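Orange handle's top disc is centred at ≈(325,210) in the wrist view (38 px across, as expected), blue at ≈(339,300); fingers are clear on either side.

```bash
python3 - <<'E'
from h import *
c=get_calibration('wrist')
p=atz(c,325,210,.142);b=atz(c,339,303,.142);print(p,b,np.linalg.norm(b-p))
print(tool([p[0],p[1],.125]))
E
```

```text
[0.42359008 0.29885954 0.142     ] [0.51210325 0.28461631 0.142     ] 0.0896518270143464
[0.09778138 0.16142146 2.3866486 ]
```

Emit:
{"fn": "drive_tool", "kwargs": {
  "series": [0,0,0,0.08,0.12,0.8,1,0,0,0,0.08,0.12,1.6,1,0,0,0,0.08,0.12,2.38,1,0,0,0,0.08,0.12,2.38,1,0,0,0,0.08,0.12,2.38,1]
}}

```text
time: 1.7
ee_pos: [0.4236, 0.2959, 0.1248]
eef_rot: [0.154, 0.988, -0.001, -0.001]
ft_force: [0.1, 0.4, -0.3]
width: 0.0872
grip_force: 0.0
```

Emit:
{"fn": "drive_tool", "kwargs": {
  "series": [0,0,0,0,0,0,-1,0,0,0,0,0,0,-1,0,0,0,0,0,0,-1,0,0,0,0,0,0,-1,0,0,0,0,0,0,-1,0,0,0,0,0,0,-1],
  "grip_force": 40
}}

```text
time: 2.2
ee_pos: [0.4249, 0.2958, 0.1258]
eef_rot: [0.155, 0.988, 0.0, 0.0]
ft_force: [-0.2, 0.5, -0.1]
width: 0.055
grip_force: 0.0
```

Emit:
{"fn": "drive_tool", "kwargs": {
  "series": [0,0,0,0,0,0,-1,0,0,0,0,0,0,-1,0,0,0,0,0,0,-1,0,0,0,0,0,0,-1,0,0,0,0,0,0,-1,0,0,0,0,0,0,-1]
}}

```text
time: 2.7
ee_pos: [0.4248, 0.2957, 0.1254]
eef_rot: [0.155, 0.988, 0.0, 0.0]
ft_force: [0.2, 0.7, -0.7]
width: 0.0294
grip_force: 40.0
```

Emit:
{"fn": "drive_tool", "kwargs": {
  "series": [0,0,0,0,0,-0.6,-1,0,0,0,0,0,-1.2,-1,0,0,0,0,0,-1.8,-1,0,0,0,0,0,-2.4,-1,0,0,0,0,0,-3.0,-1,0,0,0,0,0,-3.6,-1,0,0,0,0,0,-3.6,-1,0,0,0,0,0,-3.6,-1]
}}

```text
time: 3.37
ee_pos: [0.4251, 0.2959, 0.2701]
eef_rot: [0.155, 0.988, 0.001, 0.001]
ft_force: [-1.3, 0.0, -2.9]
width: 0.0293
grip_force: 40.0
```

```bash
python3 - <<'E'
from h import *
i=camera('scene')
w=camera('wrist')
a=cv2.resize(i[100:300,230:430],(400,400),interpolation=2)
cv2.imwrite('pics/s2.png',np.hstack([a,cv2.resize(w[:,60:580],(400,308))[0:308] if 0 else cv2.resize(w,(400,400))])[...,::-1])
S=get_calibration('scene')
for p in [(425,110),(445,110),(490,50)]:print(atz(S,*p,0),atz(S,*p,.3))
print(tool([.537,-.036,.27]))
E
```

```text
[ 0.25014645 -0.27166275  0.        ] [0.29709707 0.10405148 0.3       ]
[ 0.19575262 -0.27896697  0.        ] [0.26180795 0.09931272 0.3       ]
[ 0.04969423 -0.5929301   0.        ] [ 0.16704957 -0.10437731  0.3       ]
[-5.21448492 -7.02619492 -0.04025993]
```

View pics/s2.png

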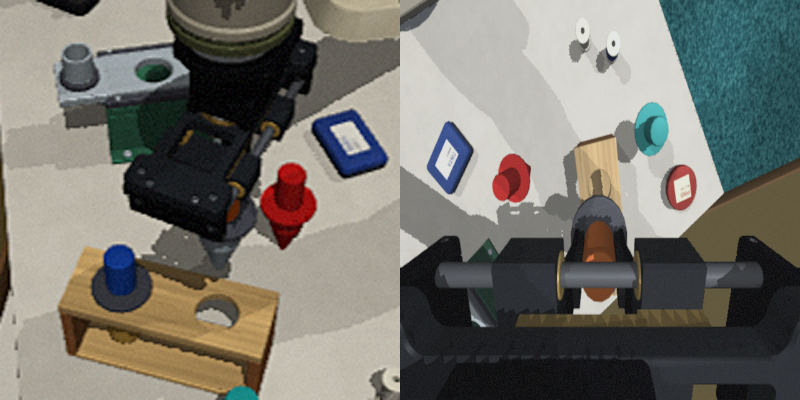

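Drift is held and clear of the stand; blue pin still in place. Check the fan's motor housing clearance (scene leftmost ≈(387,8), side rightmost ≈(370,250)).

```bash
python3 - <<'E'
from h import *
S=get_calibration('scene');D=get_calibration('side')
def tri(a,b):
    d1=ray(S,*a);d2=ray(D,*b);A=np.c_[d1,-d2];t=np.linalg.lstsq(A,D['xyz']-S['xyz'],rcond=None)[0]
    return S['xyz']+d1*t[0],D['xyz']+d2*t[1]
print(tri((387,8),(370,250)))
print(tri((480,93),(310,395)))
print(tool([.61,-.055,.27]))
E
```

```text
(array([ 0.38342931, -0.26873731,  0.28804237]), array([ 0.40179857, -0.27168681,  0.29358781]))
(array([ 0.12904388, -0.23273315,  0.09920449]), array([ 0.33860481, -0.28403897,  0.09853382]))
[-7.09731319 -6.9203433  -0.04202503]
```

Emit:
{"fn": "drive_tool", "kwargs": {
  "series": [0,0,0,-0.8,-0.78,0,-1,0,0,0,-1.6,-1.56,0,-1,0,0,0,-2.4,-2.33,0,-1,0,0,0,-3.2,-3.1,0,-1,0,0,0,-4,-3.9,0,-1,0,0,0,-4.8,-4.68,0,-1,0,0,0,-5.6,-5.46,0,-1,0,0,0,-6.4,-6.2,0,-1,0,0,0,-7.1,-6.92,0,-1,0,0,0,-7.1,-6.92,0,-1]
}}

```text
time: 4.3
ee_pos: [0.6108, -0.0603, 0.2676]
eef_rot: [0.157, 0.988, -0.001, -0.001]
ft_force: [0.5, -0.6, -1.5]
width: 0.029
grip_force: 40.0
```

Emit:
{"fn": "drive_tool", "kwargs": {
  "series": [0,0,0,0,0,0,-1,0,0,0,0,0,0,-1,0,0,0,0,0,0,-1,0,0,0,0,0,0,-1]
}}

```text
time: 4.63
ee_pos: [0.6101, -0.0531, 0.2686]
eef_rot: [0.154, 0.988, 0.0, -0.001]
ft_force: [0.1, 0.4, -1.7]
width: 0.0293
grip_force: 40.0
```

```bash
python3 - <<'E'
from h import *
import json
c=get_calibration('wrist');w=camera('wrist')
json.dump({k:np.asarray(v).tolist() for k,v in c.items()},open('c3.json','w'))
cv2.imwrite('pics/w3full.png',w[...,::-1])
q=proj(c,[[.538,-.035,.0865]])[0];print(q)
cv2.imwrite('pics/w3.png',cv2.resize(w[:250,160:560],(800,500),interpolation=2)[...,::-1])
E
```

```text
[313.05585118 120.41865733]
```

View pics/w3.png

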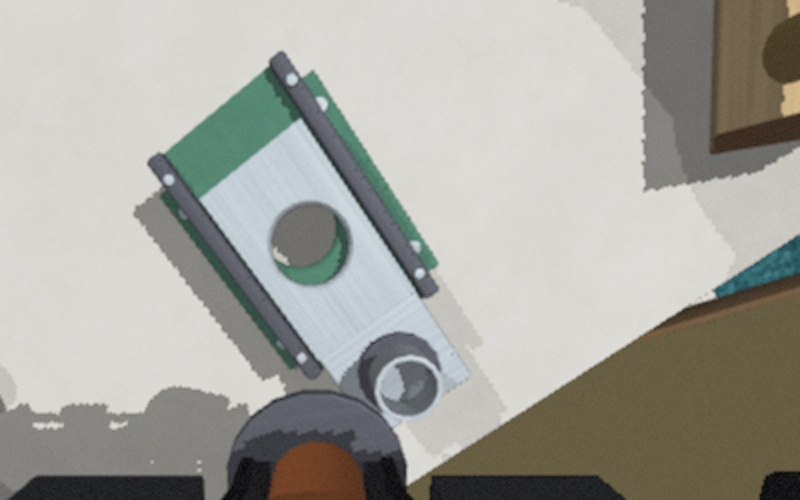

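Strap hole centre ≈ crop (310,243) → full (315,121.7); the green foot plate shows as a crescent on the socket side, so the foot hole lies toward −x (away from the socket). Fit it with an overlay.

```bash
python3 - <<'E'
from h import *
import json
c={k:np.array(v) for k,v in json.load(open('c3.json')).items()}
w=cv2.imread('pics/w3full.png')
full=lambda u,v:(160+u/2,v/2)
for a,b in (((280,60),(430,290)),((157,160),(312,370))):
    d=atz(c,*full(*b),.095)-atz(c,*full(*a),.095);print(d/np.linalg.norm(d),np.linalg.norm(d))
    ax=d/np.linalg.norm(d) if a[0]==280 else ax+d/np.linalg.norm(d)
ax/=np.linalg.norm(ax)
s=atz(c,*full(310,243.5),.0865);print('strap',s,'socket',atz(c,*full(409,387),.1385),'ax',ax)
t=np.linspace(0,2*np.pi,90)
circ=lambda o,z,r=.022:np.c_[o[0]+r*np.cos(t),o[1]+r*np.sin(t),0*t+z]
k=10;x0,y0=285,92
im=cv2.resize(w[y0:y0+58,x0:x0+60],None,fx=k,fy=k,interpolation=2)
def dr(p,col):
    q=((proj(c,p)-[x0,y0]+.5)*k).astype(int);cv2.polylines(im,[q],True,col,1)
dr(circ(s,.0865),(0,0,255))
for off,col in ((.011,(0,255,255)),(.014,(255,0,255))): dr(circ(s-off*ax,.074),col)
cv2.imwrite('pics/z3.png',im)
E
```

```text
[0.95116931 0.30866963 0.        ] 0.1381324989833715
[0.95117508 0.30865186 0.        ] 0.13716664053402
strap [ 0.54000073 -0.03338969  0.0865    ] socket [ 0.62018521 -0.0069721   0.1385    ] ax [0.95117219 0.30866075 0.        ]
```

View pics/z3.png

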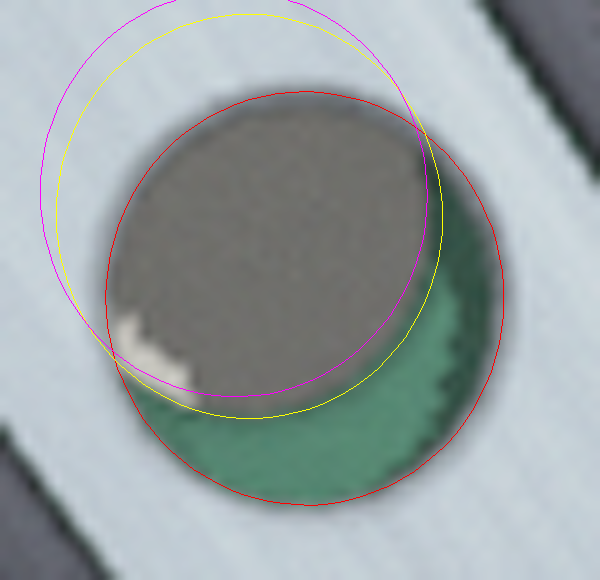

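Strap offset ≈12 mm; the red circle matches the strap hole, and the foot hole lies between the two candidates. Now check the drift's offset in hand from the collar edge (crop top row ≈390 at column 318 → full (319,195); collar left/right at crop 228/407).

```bash
python3 - <<'E'
from h import *
s=telemetry.read_state();Q=R.from_quat(s['eef_rot']);c=get_calibration('wrist')
t=np.linspace(0,2*np.pi,360)
for ox in (-.004,-.002,0,.002,.004):
    for h in (.029,.035):
        q=proj(c,Q.apply(np.c_[ox+.03*np.cos(t),.03*np.sin(t),0*t+h])+s['ee_pos']);print(ox,h,q[:,1].min().round(1),q[:,0].min().round(1),q[:,0].max().round(1))
f=np.array([.5286,-.0371,.27]);print(s['ee_pos'],Q.as_euler('xyz',degrees=True),tool(f),Q.as_matrix()[:,2])
E
```

```text
-0.004 0.029 201.1 271.2 362.5
-0.004 0.035 198.5 272.6 361.2
-0.002 0.029 198.1 271.1 362.7
-0.002 0.035 195.6 272.5 361.3
0 0.029 195.0 270.9 362.8
0 0.035 192.6 272.4 361.4
0.002 0.029 191.9 270.8 362.9
0.002 0.035 189.6 272.2 361.6
0.004 0.029 188.8 270.6 363.1
0.004 0.035 186.5 272.1 361.7
[ 0.61017186 -0.05318991  0.26888892] [ 1.79975493e+02 -5.35056213e-02  1.62310155e+02] [ 2.06512282 -0.23643066 -0.02594967] [-7.59721343e-04  6.91265527e-04 -9.99999472e-01]
```

Emit:
{"fn": "drive_tool", "kwargs": {
  "series": [0,0,0,0.8,-0.1,0,-1,0,0,0,1.6,-0.2,0,-1,0,0,0,2.1,-0.25,0,-1,0,0,0,2.1,-0.25,0,-1,0,0,0,2.1,-0.25,0.5,-1,0,0,0,2.1,-0.25,1.0,-1,0,0,0,2.1,-0.25,1.5,-1,0,0,0,2.1,-0.25,1.5,-1,0,0,0,2.1,-0.25,1.5,-1]
}}

```text
time: 5.43
ee_pos: [0.5272, -0.0379, 0.2092]
eef_rot: [0.154, 0.988, -0.0, -0.001]
ft_force: [-0.6, 0.7, -0.9]
width: 0.0294
grip_force: 40.0
```

```bash
python3 - <<'E'
from h import *
s=telemetry.read_state();print(s['ee_pos'],R.from_quat(s['eef_rot']).as_matrix()[:,2],s['ft_force'])
c=get_calibration('wrist');w=camera('wrist');d=camera('scene');e=camera('side')
a=cv2.resize(d[90:200,240:400],(560,385),interpolation=2);b=e[150:320,330:490];b=cv2.resize(b,(240,255));b=np.vstack([b,np.zeros((130,240,3),np.uint8)])
cv2.imwrite('pics/c4.png',np.hstack([a,b])[...,::-1])
E
```

```text
[ 0.52716674 -0.03794645  0.20915208] [-1.39205612e-03 -8.24249899e-05 -9.99999028e-01] [-0.64900564  0.72754934 -0.87582293]
```

View pics/c4.png

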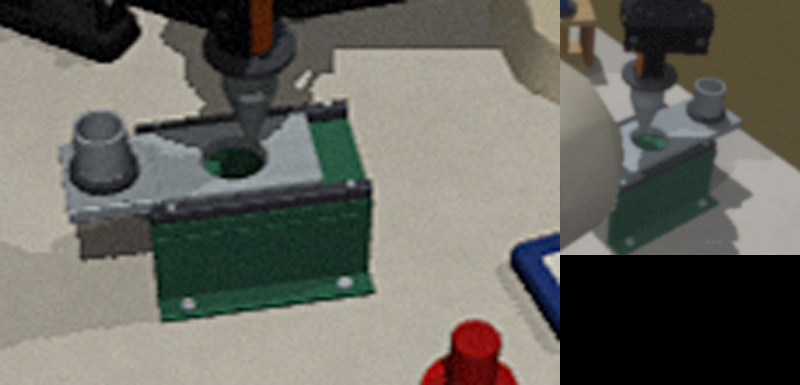

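The drift stands upright above the hole, its tip (scene crop ≈(252,140)) towards the −x side as planned. Lower it in stages.

Emit:
{"fn": "drive_tool", "kwargs": {
  "series": [0,0,0,0,0,0.3,-1,0,0,0,0,0,0.6,-1,0,0,0,0,0,0.8,-1,0,0,0,0,0,1.0,-1,0,0,0,0,0,1.2,-1,0,0,0,0,0,1.2,-1]
}}

```text
time: 6.08
ee_pos: [0.5269, -0.0384, 0.1596]
eef_rot: [0.155, 0.988, -0.0, -0.001]
ft_force: [1.3, 1.1, -2.0]
width: 0.0291
grip_force: 40.0
```

Emit:
{"fn": "drive_tool", "kwargs": {
  "series": [0,0,0,0,0,0.1,-1,0,0,0,0,0,0.2,-1,0,0,0,0,0,0.3,-1,0,0,0,0,0,0.4,-1,0,0,0,0,0,0.4,-1]
}}

```text
time: 6.5
ee_pos: [0.5271, -0.0386, 0.1445]
eef_rot: [0.155, 0.988, -0.0, -0.0]
ft_force: [2.0, 0.1, -2.8]
width: 0.0287
grip_force: 40.0
```

Emit:
{"fn": "drive_tool", "kwargs": {
  "series": [0,0,0,0,0,0.1,-1,0,0,0,0,0,0.2,-1,0,0,0,0,0,0.3,-1,0,0,0,0,0,0.4,-1,0,0,0,0,0,0.47,-1,0,0,0,0,0,0.47,-1]
}}

```text
time: 7.0
ee_pos: [0.5272, -0.0385, 0.1258]
eef_rot: [0.155, 0.988, -0.0, -0.0]
ft_force: [0.6, 0.9, -2.4]
width: 0.0292
grip_force: 40.0
```

Emit:
{"fn": "drive_tool", "kwargs": {
  "series": [0,0,0,0,0,0.04,-1,0,0,0,0,0,0.07,-1,0,0,0,0,0,0.1,-1,0,0,0,0,0,0.1,-1]
}}

```text
time: 7.33
ee_pos: [0.5272, -0.0386, 0.1223]
eef_rot: [0.155, 0.988, -0.0, -0.0]
ft_force: [0.5, -0.3, -2.6]
width: 0.029
grip_force: 40.0
```

Emit:
{"fn": "drive_tool", "kwargs": {
  "series": [0,0,0,0,0,0.03,-1,0,0,0,0,0,0.05,-1,0,0,0,0,0,0.05,-1]
}}

```text
time: 7.58
ee_pos: [0.5284, -0.0383, 0.1218]
eef_rot: [0.155, 0.988, 0.001, 0.001]
ft_force: [-0.7, 2.1, 8.3]
width: 0.0289
grip_force: 40.0
```

Emit:
{"fn": "drive_tool", "kwargs": {
  "series": [0,0,0,0,0,0.02,-1,0,0,0,0,0,0.03,-1,0,0,0,0,0,0.03,-1]
}}

```text
time: 7.83
ee_pos: [0.5293, -0.038, 0.1217]
eef_rot: [0.155, 0.988, 0.001, 0.002]
ft_force: [-1.3, 2.4, 17.6]
width: 0.0291
grip_force: 40.0
```

Contact came at the expected height (collar seated, 17 N). Release and rise.

Emit:
{"fn": "drive_tool", "kwargs": {
  "series": [0,0,0,0,0,-0.06,-1,0,0,0,0,0,-0.06,0.2,0,0,0,0,0,-0.06,0.2,0,0,0,0,0,-0.06,0.2,0,0,0,0,0,-0.06,0.2,0,0,0,0,0,-0.06,0.2,0,0,0,0,0,-0.06,0.2]
}}

```text
time: 8.42
ee_pos: [0.5273, -0.0386, 0.1216]
eef_rot: [0.155, 0.988, -0.0, -0.0]
ft_force: [0.8, 0.2, 0.3]
width: 0.0512
grip_force: 0.0
```

Emit:
{"fn": "drive_tool", "kwargs": {
  "series": [0,0,0,0,0,-0.2,0.2,0,0,0,0,0,-0.5,0.2,0,0,0,0,0,-1,0.2,0,0,0,0,0,-1.6,0.2,0,0,0,0,0,-2.4,0.2,0,0,0,0,0,-3.2,0.2,0,0,0,0,0,-3.2,0.2]
}}

```text
time: 9.0
ee_pos: [0.53, -0.039, 0.2572]
eef_rot: [0.155, 0.988, 0.001, 0.005]
ft_force: [0.8, -1.0, -0.9]
width: 0.052
grip_force: 0.0
```

```bash
python3 - <<'E'
from h import *
w=camera('wrist');d=camera('scene');e=camera('side')
a=cv2.resize(d[80:300,230:400],(340,440),interpolation=2);b=cv2.resize(e[120:320,300:480],(396,440),interpolation=2)
cv2.imwrite('pics/c5.png',np.hstack([a,b])[...,::-1])
E
```

```text
(no output)
```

View pics/c5.png

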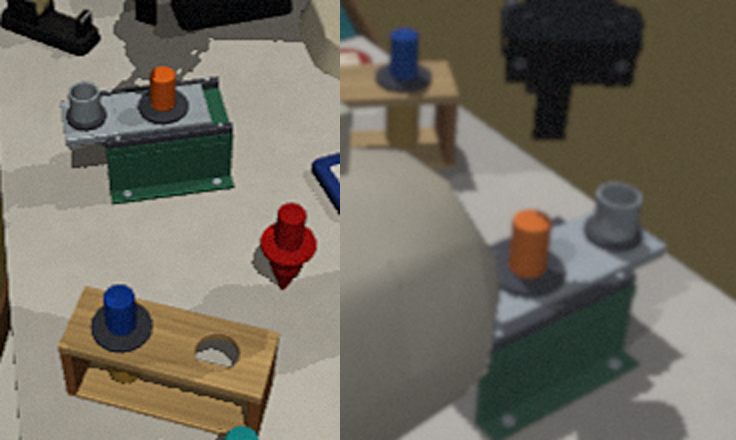

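The drift stands upright with its collar flat on the strap (scene crop ≈(163,105)), the blue pin is still in the stand, and the gripper is clear.

```bash
python3 -c "
from bench import r
print(r.close_job())"
```

```text
the job is handed in; nothing more can be done
None
```

The orange-handled drift is pushed home through the strap and foot with its collar on the strap and released, the blue pin is still in the stand, and the job is handed in (about 9 s on the robot's clock).

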